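Load the shaker's carrier with the bottles in reverse order

ROBOT

A 6-joint arm with a two-finger parallel gripper is mounted at the origin on the work surface. World frame = base frame: x ahead of the robot, y to its left, z up, the work surface at z = 0. Lengths are in m, angles in degrees, forces in N, time in s.
With the tool pointing down it reaches from about 0.25 to 0.725 m from the base axis. Payload 9.7 kg.
Tool frame: the origin (TCP) lies midway between the tips of the shut fingers; the grasp point (between the pads) lies 19 mm behind it; z points along the fingers, y is the line along which they close (so a half turn about z gives the same grasp; the last joint's range is limited). The gripper opens to 85 mm and grips with 20 to 120 N. Pads are 22 mm wide; open, the fingers measure 114 mm over their backs; the gripper's body (76 mm by 85 mm) begins 54 mm behind the grasp point. The pads swing forward as they close: fully open they stand 13 mm farther back than shut.
Start: joints at [0, 4.979, 10.078, 95.1, 0, 90], TCP at [0.55, -0, 0.231] pointing down, gripper open.
Joint ranges: [-179.16, 179.16], [-48.56, 103.87], [-65.8, 70.77], [-126.05, 130.52], [-82.76, 87.17], [-180, 180]. Speed limits (degrees/s): [127.2, 127.2, 147.25, 180, 180, 180].

INTERFACE

Orientations are given as [roll, pitch, yaw] about the fixed x, y, z axes, in that order (R = Rz(yaw) Ry(pitch) Rx(roll)).
In Python, from workcell import bot gives the robot as it stands. The module is installed in compiled form; this text tells all that it offers.
- The arm moves only by the tool send_rows, never from a script. Its argument "moves" is one flat list of numbers, 7 for each row, row after row: the shift along the world's x, y, z normalised to -1 to 1, where 1 is 0.025 m, then the turn, a rotation vector about the world's x, y, z normalised to -1 to 1, where 1 is 0.15 rad, then the closure, from -1 (fully open) to 1 (shut), so that 0 is half open. A call has 1 to 8 rows; each row shifts and turns the commanded pose from where the row before left it; what a row does not reach is not made up. A row lasts 1/8 s, in which the tool goes at most 62.5 mm and 10.7 degrees, less where a joint would pass 70% of its speed; a pose out of reach is approached as far as the arm can. A call with a number of a shift or a turn outside -1 to 1 is refused whole. A call with a gripper value outside its range is refused whole. The fingers move at their own pace and stop on an object; "squeeze" is the grip in N (left out, the last holds). Time passes only in rows, so rows that do not move let the fingers close. It gives the time, the measured TCP pose, the force, the opening and the grip force at its end, in the units of the state.
- bot.get_obs(): the state, without advancing time (a new reading comes with each control period).
- bot.camera(name): name is "scene" or "side" or "wrist"; returns a dict with "color" (420x560x3 uint8, red, green, blue), "camera_matrix" (3x3 intrinsics, pixels), "R" (3x3) and "t" (3): a world point X has camera coordinates R X + t. Camera axes: x right, y down, z forward; pixel columns grow to the right and rows downward; lengths in m; the calibration is good to about 2 mm. A picture is of the moment at which its call begins. There is no depth.
- bot.job_done(): hands the job in; it is judged then, once.
Trained networks look in the newest picture that a camera, given by its name, has taken for a name from the list of things; names that differ only in an ending like _2 or _b are one class to them, and where a whole thing is asked for, a point or a joint stands for the part that bears it (a point fixed in the world has none). Each returns a list of dicts, best first, with "p" (0 to 1); they miss things now and then, are a little off and sometimes report something else, mostly with a low value. They report only what shows in the picture. A call takes as long as a camera call. They do not tell look-alikes from the thing itself.
- bot.boxes_of(camera, query): "extent" ([left, top, right, bottom] in pixels, round what is visible of it).
- bot.trace(camera, query): "region" (420x560 bool, what is visible of it) and "extent" ([left, top, right, bottom] in pixels, round what is visible of it).
- bot.landmark_of(camera, query): "pixel" ([column, row] in pixels: a listed point, or the origin of a listed thing).
The state is a dict: "time": time; "q": joint angles; "qd": joint speeds; "joint_efforts": joint torques, N m; "ee_pos": TCP position; "tcp_rot": TCP orientation; "wrist_force": force on the tool from outside, world axes, zero at the start; "torque": the same for the moment, N m; "opening": finger opening in m; "grasp_force": force on a finger pad.
Only numpy, scipy, OpenCV 4.12 (cv2) and the standard library are available. Lean on these libraries where they do the work, as an engineer would, in place of code of your own. Each camera call takes 0.05 s, during which the arm holds its last target. There are 200 camera calls.

TASK

Move the four amber bottles from the white tray into the four compartments of the aluminium carrier, one bottle in each, in reverse order: the left-most bottle of the tray goes to the right-most compartment, and so on, so that the right-most bottle ends left-most. Keep the bottles upright all the while, set them down gently without dropping them, and leave each one standing flat on the floor of its compartment.

Things in the scene. Friction and masses are not known exactly. Their poses are not given: they have to be found in the camera images.
- tall_bottle: round amber glass bottle with sloping shoulder and the narrowest screw cap: body 44 mm across up to 66 mm height, shoulder to 80 mm, then a plain round cap 28 mm across from 80 to 106 mm (top). About 0.18 kg. Loose, blue cap like all four; liftable by the cap. Origin: centre of its underside; z up its axis.
- square_bottle: square amber glass bottle: body 44 x 44 mm up to 62 mm height, step to 70 mm, then a round cap 36 mm across from 70 to 96 mm (top). Its x and y axes are square to its faces. About 0.20 kg. Loose, blue cap like all four; liftable by the cap. Origin: centre of its underside; z up its axis.
- wide_jar: squat round amber jar with the widest cap: body 50 mm across up to 52 mm height, shoulder to 56 mm, then a round cap 46 mm across from 56 to 82 mm (top). About 0.18 kg. Loose, blue cap like all four; liftable by the cap. Origin: centre of its underside; z up its axis.
- slim_vial: slim straight round amber vial, cap nearly as wide as the glass; body 36 mm across up to 62 mm height, neck to 66 mm, then a round cap 33 mm across from 66 to 92 mm (top). About 0.11 kg. Loose, blue cap like all four; liftable by the cap. Origin: centre of its underside; z up its axis.
- tall_pad: thin dark rubber pad, round, 60 mm across, 4 mm thick, fixed in the white tray under the tall bottle as the episode starts (it marks that bottle's starting place and stays there). Origin: centre of its underside, 4 mm above the tray's underside.
- square_pad: thin dark rubber pad, square, 60 x 60 mm, 4 mm thick, fixed in the white tray under the square bottle as the episode starts (it marks that bottle's starting place and stays there). Origin: centre of its underside, 4 mm above the tray's underside.
- wide_pad: thin dark rubber pad, round, 66 mm across, the largest, 4 mm thick, fixed in the white tray under the wide jar as the episode starts (it marks that bottle's starting place and stays there). Origin: centre of its underside, 4 mm above the tray's underside.
- slim_pad: thin dark rubber pad, round, 52 mm across, the smallest, 4 mm thick, fixed in the white tray under the slim vial as the episode starts (it marks that bottle's starting place and stays there). Origin: centre of its underside, 4 mm above the tray's underside.
- tray: white plastic tray with the bottles at the start, left or right of centre: 96 x 308 mm, rim 18 mm high, fixed. Origin: centre of its underside; y along the row (leftward seen from the robot, turned up to 15 degrees), x across it, z up. Its four places lie at x = 0, y = +105, +35, -35, -105 mm; a bottle's underside stands 8 mm above the tray's underside.
- carrier: empty aluminium carrier, four square compartments in a row, on the other side: 74 x 284 mm, fixed. Origin: centre of its underside; y along the row (leftward seen from the robot, turned up to 15 degrees), x across it, z up. Compartment centres at x = 0, y = +105, +35, -35, -105 mm; each 66 x 66 mm inside, floor 5 mm and wall tops 30 mm above the origin; walls 4 mm thick.
There are look-alikes about, which are no part of the job. Leave any yellow look-alike of the square_bottle alone.

How it is judged:
By the outcome, as a careful person would: the job done as asked, in the order asked, and still so for the second after the job is handed in, with the robot touching nothing.
It also fails if it takes over 115 s, if anything falls off the work surface, if the arm or the gripper's body presses on something with over 40 N, if the wrist force passes 120 N, or if a joint passes its speed limit or range.

## Working session

There is one attempt and no reset: what is moved stays moved. The work goes in short steps, Python scripts to look and compute and a tool call to move; the robot and the scene stay as the last step left them, time stands still between calls to the robot, and variables do not carry over. Pictures are saved under pics/ and viewed, at most 14 in all, crops included, and the job is handed in when it is done.

Besides the shell and the picture viewer there is one more tool, called after ">>>" in YAML: its name, and indented under it one key for each argument. send_rows: Moves the arm, as the interface text tells. Its arguments: {"type":"object","properties":{"moves":{"type":"array"},"squeeze":{"type":"number"}},"required":["moves"]}

```bash
mkdir -p pics; python3 - <<'E'
from workcell import bot
import cv2,numpy as np
for n in("scene","side"):
    c=bot.camera(n); cv2.imwrite(f"pics/{n}0.png",c["color"][:,:,::-1]); np.savez(f"{n}.npz",**c)
    print(n,c["camera_matrix"].round(1).tolist(),(-c["R"].T@c["t"]).round(3))
    for q in("tall_bottle","square_bottle","wide_jar","slim_vial","tray","carrier"):
        print(q,[(round(d["p"],2),np.round(d["pixel"]).tolist()) for d in bot.landmark_of(n,q)][:4])
print(bot.get_obs())
E
```

```text
scene [[495.1, 0.0, 279.3], [0.0, 495.1, 207.1], [0.0, 0.0, 1.0]] [1.23  0.076 0.754]
tall_bottle [(0.91, [362.0, 242.0])]
square_bottle [(0.74, [328.0, 240.0]), (0.59, [344.0, 191.0]), (0.58, [364.0, 238.0])]
wide_jar [(0.95, [430.0, 247.0])]
slim_vial [(0.72, [399.0, 244.0])]
tray [(0.81, [382.0, 244.0])]
carrier [(0.71, [178.0, 233.0])]
side [[384.0, 0.0, 290.5], [0.0, 384.0, 205.9], [0.0, 0.0, 1.0]] [0.101 0.434 0.463]
tall_bottle [(0.67, [208.0, 260.0])]
square_bottle [(0.76, [235.0, 235.0]), (0.73, [290.0, 298.0]), (0.63, [208.0, 263.0]), (0.51, [235.0, 246.0])]
wide_jar [(0.68, [127.0, 311.0])]
slim_vial [(0.8, [167.0, 285.0])]
tray [(0.78, [187.0, 277.0]), (0.19, [344.0, 171.0])]
carrier [(0.67, [344.0, 175.0]), (0.17, [170.0, 288.0])]
{'time': 0.7, 'q': array([3.90380470e-04, 4.97696702e+00, 1.00787730e+01, 9.51015343e+01,
       5.59245269e-05, 8.99985512e+01]), 'qd': array([-0.11650551, -0.00093443,  0.08614306,  0.01121216, -0.08072379,
       -0.05534964]), 'joint_efforts': array([ 5.02100065e-04, -5.19955158e+01,  4.64789128e+01,  1.07987038e-03,
        6.47701950e-05,  1.14329146e-04]), 'ee_pos': array([5.49982355e-01, 4.02544240e-06, 2.31307708e-01]), 'tcp_rot': array([ 1.79999728e+02, -5.59176575e-05,  9.00018392e+01]), 'wrist_force': array([0.64874089, 0.01564042, 0.5272318 ]), 'torque': array([ 0.04312035,  0.01278133, -0.01660848]), 'grasp_force': 0.0, 'opening': 0.08542344732836812}
```

View pictures.

View pics/scene0.png

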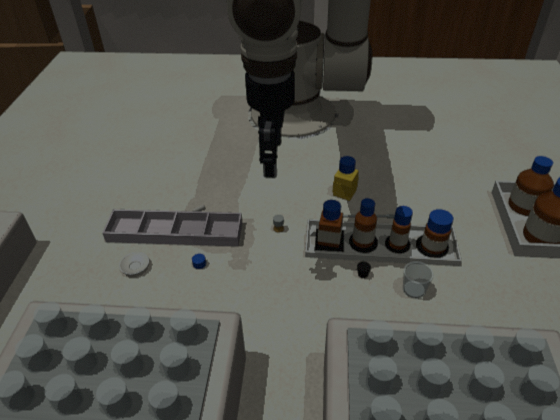

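View pics/side0.png

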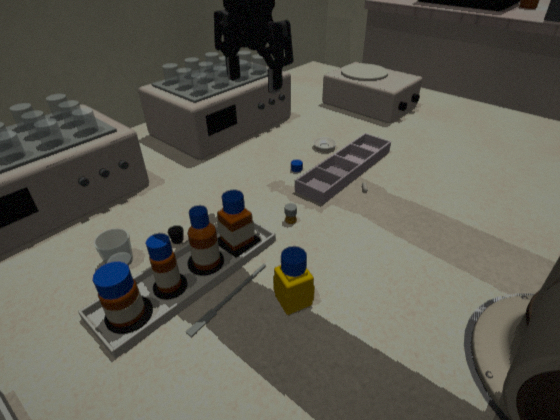

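```bash
cat > h.py <<'E'
import numpy as np,cv2
def ray(c,px,z):
    K,R,t=c["camera_matrix"],c["R"],c["t"]
    d=R.T@np.linalg.inv(K)@np.array([px[0],px[1],1.]); o=-R.T@t
    return (o+d*(z-o[2])/d[2])[:2]
def proj(c,X):
    p=c["camera_matrix"]@(c["R"]@np.asarray(X,float).T+c["t"][:,None]); return (p[:2]/p[2]).T
E
python3 - <<'E'
from h import *
from workcell import bot
P={"tall_bottle":((362,242),(208,260),.008),"square_bottle":((328,240),(235,235),.008),"wide_jar":((430,247),(127,311),.008),"slim_vial":((399,244),(167,285),.008),"tray":((382,244),(187,277),0),"carrier":((178,233),(344,175),0)}
C={n:dict(np.load(n+".npz")) for n in("scene","side")}
for k,(a,b,z) in P.items(): print(k,ray(C["scene"],a,z).round(4),ray(C["side"],b,z).round(4))
M={}
for n in C:
    bot.camera(n)
    for q in("tray","carrier"):
        r=bot.trace(n,q)
        M[n+q]=r[0]["region"]; print(n,q,r[0]["p"],r[0]["region"].sum())
np.savez("masks.npz",**M)
E
```

```text
tall_bottle [0.5094 0.1749] [0.5025 0.174 ]
square_bottle [0.508  0.1047] [0.5149 0.1015]
wide_jar [0.5148 0.3124] [0.5107 0.3176]
slim_vial [0.5103 0.2504] [0.5083 0.2507]
tray [0.5048 0.2171] [0.5053 0.2165]
carrier [ 0.4995 -0.2169] [ 0.4867 -0.2052]Traceback (most recent call last):
  File "<stdin>", line 11, in <module>
IndexError: list index out of range
```

>>> send_rows:
  moves: [-0.2, 1, 0.5, 0, 0, 0, -1, -0.2, 1, 0.5, 0, 0, 0, -1, -0.2, 1, 0.5, 0, 0, 0, -1, -0.2, 1, 0.5, 0, 0, 0, -1, -0.2, 1, 0.5, 0, 0, 0, -1, -0.2, 1, 0.5, 0, 0, 0, -1, -0.2, 1, 0.5, 0, 0, 0, -1, -0.2, 1, 0.5, 0, 0, 0, -1]

```text
time: 1.8
ee_pos: [0.5098, 0.2008, 0.3318]
tcp_rot: [180.0, -0.0, 90.0]
wrist_force: [-0.2, 0.4, -0.1]
opening: 0.0855
grasp_force: 0.0
```

>>> send_rows:
  moves: [0, 0.4, 0, 0, 0, 0, -1, 0, 0, 0, 0, 0, 0, -1, 0, 0, 0, 0, 0, 0, -1]

```text
time: 2.17
ee_pos: [0.5101, 0.2093, 0.3307]
tcp_rot: [-180.0, 0.0, 90.0]
wrist_force: [0.3, 0.3, -0.7]
opening: 0.0854
grasp_force: 0.0
```

```bash
python3 - <<'E'
from h import *
from workcell import bot
c=bot.camera("wrist"); cv2.imwrite("pics/w1.png",c["color"][:,:,::-1]); np.savez("w1.npz",**c)
print((-c["R"].T@c["t"]).round(3),bot.get_obs()["ee_pos"].round(4))
for q,z in(("tall_bottle",.008),("square_bottle",.008),("wide_jar",.008),("slim_vial",.008),("tray",0)):
    for d in bot.landmark_of("wrist",q)[:3]: print(q,round(d["p"],2),np.round(d["pixel"]),ray(c,d["pixel"],z).round(4))
E
```

```text
[0.511 0.286 0.472] [0.5101 0.2092 0.3308]
tall_bottle 0.64 [280. 182.] [0.5071 0.1779]
square_bottle 0.62 [279. 226.] [0.5049 0.1119]
square_bottle 0.37 [277. 182.] [0.5026 0.1782]
wide_jar 0.76 [281.  74.] [0.5089 0.3204]
slim_vial 0.63 [280. 134.] [0.5069 0.2447]
tray 0.66 [278. 157.] [0.5038 0.2117]
```

View pics/w1.png

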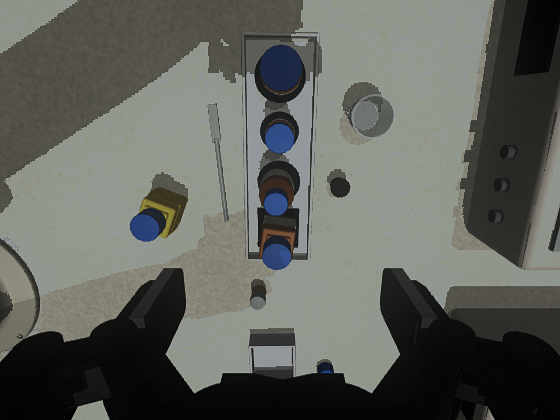

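```bash
python3 - <<'E'
from h import *
c=dict(np.load("w1.npz"))
print("corners",[ray(c,p,.018).round(4).tolist() for p in((244,34),(319,34),(312,259),(248,259))])
h=cv2.cvtColor(c["color"],cv2.COLOR_RGB2HSV)
m=((h[...,0]>100)&(h[...,0]<130)&(h[...,1]>130)&(h[...,2]>50)).astype(np.uint8)
n,_,s,ce=cv2.connectedComponentsWithStats(m)
for i in range(1,n):
    if s[i,4]>150:
        for z in (.09,.1,.104,.114):print(s[i].tolist(),ce[i].round(1),z,ray(c,ce[i],z).round(4)) if z==.09 or 1 else 0
E
```

```text
corners [[0.4637, 0.3645], [0.5549, 0.3644], [0.554, 0.0633], [0.4591, 0.0633]]
[260, 45, 42, 45, 1503] [280.4  67.3] 0.09 [0.5083 0.3203]
[260, 45, 42, 45, 1503] [280.4  67.3] 0.1 [0.5084 0.3194]
[260, 45, 42, 45, 1503] [280.4  67.3] 0.104 [0.5084 0.3191]
[260, 45, 42, 45, 1503] [280.4  67.3] 0.114 [0.5085 0.3182]
[265, 123, 29, 30, 681] [279.1 138. ] 0.09 [0.5067 0.2472]
[265, 123, 29, 30, 681] [279.1 138. ] 0.1 [0.5068 0.2482]
[265, 123, 29, 30, 681] [279.1 138. ] 0.104 [0.5068 0.2486]
[265, 123, 29, 30, 681] [279.1 138. ] 0.114 [0.507  0.2497]
[264, 192, 24, 24, 441] [275.4 203.7] 0.09 [0.502  0.1707]
[264, 192, 24, 24, 441] [275.4 203.7] 0.1 [0.5023 0.1737]
[264, 192, 24, 24, 441] [275.4 203.7] 0.104 [0.5024 0.1749]
[264, 192, 24, 24, 441] [275.4 203.7] 0.114 [0.5026 0.1779]
[130, 214, 29, 27, 616] [144.1 227.4] 0.09 [0.3428 0.1409]
[130, 214, 29, 27, 616] [144.1 227.4] 0.1 [0.3472 0.1447]
[130, 214, 29, 27, 616] [144.1 227.4] 0.104 [0.349  0.1462]
[130, 214, 29, 27, 616] [144.1 227.4] 0.114 [0.3534 0.15  ]
[262, 243, 29, 27, 595] [276.2 256.1] 0.09 [0.5025 0.1026]
[262, 243, 29, 27, 595] [276.2 256.1] 0.1 [0.5027 0.1074]
[262, 243, 29, 27, 595] [276.2 256.1] 0.104 [0.5028 0.1093]
[262, 243, 29, 27, 595] [276.2 256.1] 0.114 [0.503  0.1141]
```

>>> send_rows:
  moves: [0, 1, -0.5, 0, 0, 0, -1, 0, 1, -0.5, 0, 0, 0, -1, 0, 1, -0.5, 0, 0, 0, -1, 0, 1, -0.5, 0, 0, 0, -1, -0.1, 0.4, -1, 0, 0, 0, -1, 0, 0, -1, 0, 0, 0, -1, 0, 0, -1, 0, 0, 0, -1, 0, 0, -1, 0, 0, 0, -1]

```text
time: 3.48
ee_pos: [0.5074, 0.3204, 0.1802]
tcp_rot: [-180.0, 0.0, 90.0]
wrist_force: [0.5, -0.2, -0.2]
opening: 0.0856
grasp_force: 0.0
```

>>> send_rows:
  moves: [0, 0, -1, 0, 0, 0, -1, 0, 0, -1, 0, 0, 0, -1, 0, 0, -1, 0, 0, 0, -1, 0, 0, -0.6, 0, 0, 0, -1, 0, 0, 0, 0, 0, 0, -1, 0, 0, 0, 0, 0, 0, -1]

```text
time: 4.22
ee_pos: [0.5079, 0.3203, 0.0923]
tcp_rot: [179.9, -0.0, 90.0]
wrist_force: [0.9, 0.2, -1.2]
opening: 0.0856
grasp_force: 0.0
```

```bash
python3 - <<'E'
from h import *
from workcell import bot
c=bot.camera("wrist"); cv2.imwrite("pics/w2.png",c["color"][:,:,::-1])
print(bot.get_obs()["ee_pos"].round(4))
E
```

```text
[0.508  0.3203 0.0925]
```

View pics/w2.png

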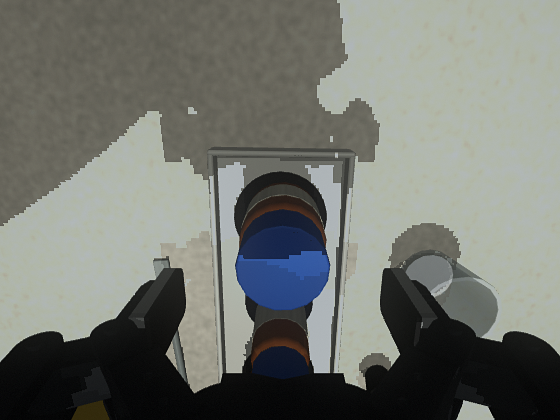

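>>> send_rows:
  moves: [0, 0, -0.6, 0, 0, 0, -1, 0, 0, -0.5, 0, 0, 0, -1, 0, 0, 0, 0, 0, 0, 0.2, 0, 0, 0, 0, 0, 0, 1, 0, 0, 0, 0, 0, 0, 1, 0, 0, 0, 0, 0, 0, 1, 0, 0, 0, 0, 0, 0, 1, 0, 0, 0, 0, 0, 0, 1]
  squeeze: 40

```text
time: 5.28
ee_pos: [0.5078, 0.3202, 0.0643]
tcp_rot: [180.0, -0.0, 90.0]
wrist_force: [0.1, -0.1, 4.4]
opening: 0.0447
grasp_force: 41.2
```

>>> send_rows:
  moves: [0, 0, 0.5, 0, 0, 0, 1, 0, 0, 1, 0, 0, 0, 1, 0, 0, 1, 0, 0, 0, 1, 0, 0, 1, 0, 0, 0, 1, 0, 0, 1, 0, 0, 0, 1, 0, 0, 1, 0, 0, 0, 1, 0, -0.4, 1, 0, 0, 0, 1, 0, -0.8, 0.5, 0, 0, 0, 1]

```text
time: 6.28
ee_pos: [0.5075, 0.2898, 0.2402]
tcp_rot: [180.0, -0.0, 90.1]
wrist_force: [0.9, 0.8, -1.3]
opening: 0.0447
grasp_force: 41.2
```

>>> send_rows:
  moves: [0, -1, 0.5, 0, 0, 0, 1, 0, -1, 0.4, 0, 0, 0, 1, 0, -1, 0, 0, 0, 0, 1, 0, -1, 0, 0, 0, 0, 1, 0, -1, 0, 0, 0, 0, 1, 0, -1, 0, 0, 0, 0, 1, 0, -1, 0, 0, 0, 0, 1, 0, -1, 0, 0, 0, 0, 1]

```text
time: 7.28
ee_pos: [0.5069, 0.0883, 0.261]
tcp_rot: [-180.0, 0.0, 90.0]
wrist_force: [-0.5, -0.2, -1.2]
opening: 0.0453
grasp_force: 41.2
```

>>> send_rows:
  moves: [-0.1, -1, 0, 0, 0, 0, 1, -0.1, -1, 0, 0, 0, 0, 1, -0.1, -1, 0, 0, 0, 0, 1, -0.1, -1, 0, 0, 0, 0, 1, -0.1, -1, 0, 0, 0, 0, 1, -0.1, -1, 0, 0, 0, 0, 1, 0, -1, 0, 0, 0, 0, 1, 0, -1, 0, 0, 0, 0, 1]

```text
time: 8.28
ee_pos: [0.4916, -0.1114, 0.2611]
tcp_rot: [-180.0, -0.0, 90.0]
wrist_force: [0.8, -0.4, -1.9]
opening: 0.0451
grasp_force: 41.2
```

>>> send_rows:
  moves: [0, -1, 0, 0, 0, 0, 1, 0, -1, 0, 0, 0, 0, 1, 0, -1, 0, 0, 0, 0, 1, 0, -1, 0, 0, 0, 0, 1, 0, -1, 0, 0, 0, 0, 1, 0, -1, 0, 0, 0, 0, 1, 0, -1, 0, 0, 0, 0, 1, 0, -0.5, 0, 0, 0, 0, 1]

```text
time: 9.28
ee_pos: [0.4915, -0.2988, 0.2608]
tcp_rot: [-179.9, -0.0, 89.9]
wrist_force: [-0.7, 0.9, -1.8]
opening: 0.0448
grasp_force: 41.2
```

```bash
python3 - <<'E'
from h import *
from workcell import bot
c=bot.camera("wrist"); cv2.imwrite("pics/w3.png",c["color"][:,:,::-1]); np.savez("w3.npz",**c)
o=bot.get_obs();print(o["ee_pos"].round(4),o["wrist_force"].round(1),o["opening"],o["time"])
for d in bot.landmark_of("wrist","carrier")[:3]: print(round(d["p"],2),np.round(d["pixel"]),ray(c,d["pixel"],0).round(4))
E
```

```text
[ 0.4916 -0.2995  0.2607] [-1.1 -0.5 -1.4] 0.04496496594539764 9.325
0.86 [284. 105.] [ 0.4939 -0.2256]
```

View pics/w3.png

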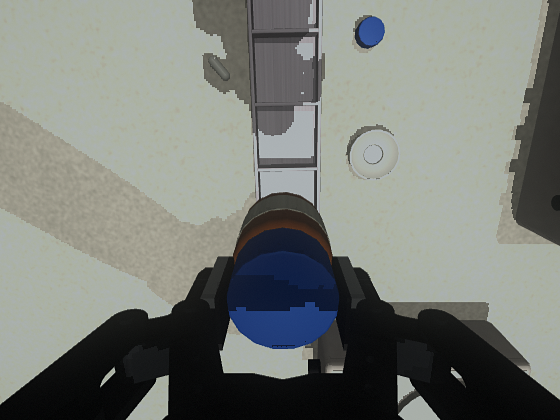

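```bash
python3 - <<'E'
from h import *
c=dict(np.load("w3.npz"))
im=c["color"][0:210,220:350,::-1]; cv2.imwrite("pics/w3c.png",cv2.resize(im,None,fx=2.8,fy=2.8,interpolation=2) if 0 else cv2.resize(im,None,fx=2.8,fy=2.8))
for r,l,rr in((31,249,322),(103,254,320),(168,257,319)):
    print(ray(c,(l,r),.03).round(4),ray(c,(rr,r),.03).round(4),ray(c,((l+rr)/2,r),.03).round(4))
E
```

```text
[ 0.4588 -0.1548] [ 0.5314 -0.155 ] [ 0.4951 -0.1549]
[ 0.4619 -0.2232] [ 0.5315 -0.2234] [ 0.4967 -0.2233]
[ 0.4634 -0.2926] [ 0.5326 -0.2927] [ 0.498  -0.2926]
```

View pics/w3c.png

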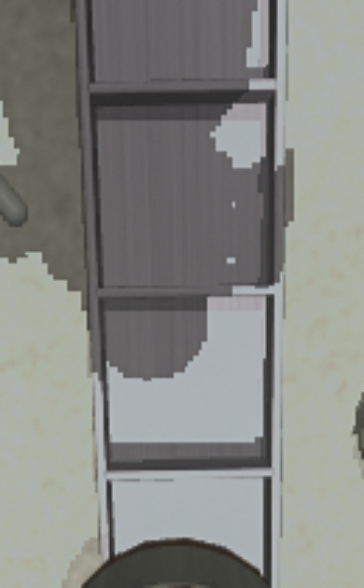

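```bash
python3 - <<'E'
from h import *
c=dict(np.load("w3.npz"))
print(ray(c,(284,299),.2864), ray(c,(228,299),.2864),ray(c,(340,299),.2864),ray(c,(284,250),.2864),ray(c,(284,348),.2864))
E
```

```text
[ 0.49260604 -0.29649684] [ 0.47054467 -0.29646799] [ 0.51466168 -0.29652568] [ 0.49261489 -0.27544616] [ 0.49259627 -0.31974792]
```

>>> send_rows:
  moves: [0.15, -0.65, 0, 0, 0, 0, 1, 0.1, -0.6, 0, 0, 0, 0, 1, 0, 0, -0.5, 0, 0, 0, 1, 0, 0, -1, 0, 0, 0, 1, 0, 0, -1, 0, 0, 0, 1, 0, 0, -1, 0, 0, 0, 1, 0, 0, -1, 0, 0, 0, 1, 0, 0, -1, 0, 0, 0, 1]

```text
time: 10.38
ee_pos: [0.4985, -0.3282, 0.1221]
tcp_rot: [-180.0, -0.0, 90.0]
wrist_force: [1.2, -1.1, -2.4]
opening: 0.0448
grasp_force: 41.3
```

>>> send_rows:
  moves: [0, 0, -0.7, 0, 0, 0, 1, 0, 0, -0.6, 0, 0, 0, 1, 0, 0, -0.4, 0, 0, 0, 1, 0, 0, -0.3, 0, 0, 0, 1, 0, 0, -0.2, 0, 0, 0, 1, 0, 0, -0.1, 0, 0, 0, 1, 0, 0, 0, 0, 0, 0, 1, 0, 0, 0, 0, 0, 0, 1]

```text
time: 11.38
ee_pos: [0.4989, -0.3289, 0.0666]
tcp_rot: [180.0, 0.0, 90.0]
wrist_force: [0.2, -0.4, -2.1]
opening: 0.0447
grasp_force: 41.3
```

```bash
python3 - <<'E'
from h import *
from workcell import bot
c=bot.camera("scene"); cv2.imwrite("pics/s4.png",cv2.resize(c["color"][130:290,60:300,::-1],None,fx=3,fy=3))
o=bot.get_obs();print(o["ee_pos"].round(4),o["wrist_force"].round(1),o["opening"],o["time"])
E
```

```text
[ 0.4989 -0.3288  0.0666] [ 0.   0.3 -1.4] 0.0445922451358256 11.425
```

View pics/s4.png

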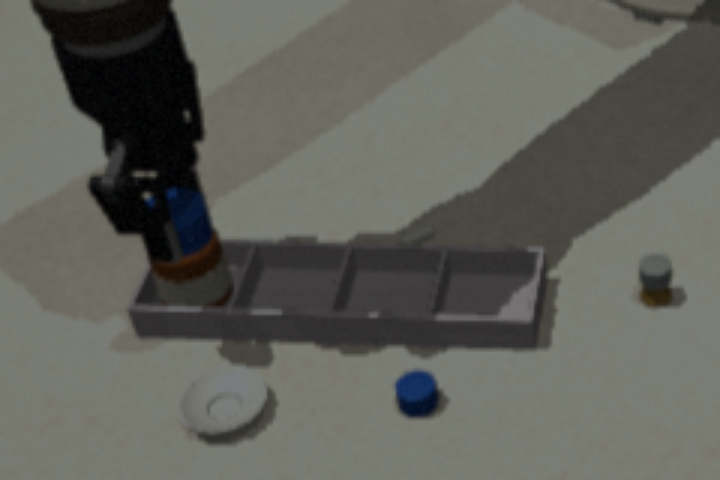

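```bash
python3 - <<'E'
from h import *
c=dict(np.load("scene.npz"))
f=lambda p:(p[0]/3+60,p[1]/3+130)
for p in((258,248),(348,248),(445,250),(133,310),(538,318),(545,248)): print(p,ray(c,f(p),.03).round(4))
for z,y in((.03,-.3295),(.03,-.327)):
  a=np.linspace(0,6.28,60); X=np.c_[.5+.025*np.cos(a),y+.025*np.sin(a),0*a+z]; P=(proj(c,X)-[60,130])*3
  print(P.min(0),P.max(0))
E
```

```text
(258, 248) [ 0.4718 -0.2892]
(348, 248) [ 0.4678 -0.224 ]
(445, 250) [ 0.4657 -0.1535]
(133, 310) [ 0.5391 -0.3585]
(538, 318) [ 0.5293 -0.0771]
(545, 248) [ 0.4592 -0.082 ]
[155.35409481 248.67596177] [227.32987712 297.48122341]
[158.7895101  248.81866732] [230.75208501 297.63760954]
```

>>> send_rows:
  moves: [0, 0, -0.1, 0, 0, 0, 1, 0, 0, -0.06, 0, 0, 0, 1, 0, 0, -0.05, 0, 0, 0, 1, 0, 0, 0, 0, 0, 0, 1, 0, 0, 0, 0, 0, 0, 1]

```text
time: 12.05
ee_pos: [0.4988, -0.3288, 0.0613]
tcp_rot: [180.0, 0.0, 90.0]
wrist_force: [-1.1, 0.7, 3.0]
opening: 0.0445
grasp_force: 41.4
```

>>> send_rows:
  moves: [0, 0, 0, 0, 0, 0, 0.1, 0, 0, 0, 0, 0, 0, -0.3, 0, 0, 0, 0, 0, 0, -1, 0, 0, 0, 0, 0, 0, -1, 0, 0, 0.5, 0, 0, 0, -1, 0, 0, 1, 0, 0, 0, -1, 0, 0, 1, 0, 0, 0, -1, 0, 0, 1, 0, 0, 0, -1]

```text
time: 13.05
ee_pos: [0.4989, -0.3288, 0.1504]
tcp_rot: [180.0, 0.0, 90.0]
wrist_force: [0.2, -0.6, -0.3]
opening: 0.0851
grasp_force: 0.0
```

>>> send_rows:
  moves: [0, 0.3, 1, 0, 0, 0, -1, 0, 0.8, 1, 0, 0, 0, -1, 0, 1, 0.5, 0, 0, 0, -1, 0, 1, 0, 0, 0, 0, -1, 0, 1, 0, 0, 0, 0, -1, 0, 1, 0, 0, 0, 0, -1, 0, 1, 0, 0, 0, 0, -1, 0, 1, 0, 0, 0, 0, -1]

```text
time: 14.05
ee_pos: [0.4987, -0.1505, 0.2121]
tcp_rot: [179.9, 0.0, 90.0]
wrist_force: [0.3, 0.2, -0.0]
opening: 0.0856
grasp_force: 0.0
```

>>> send_rows:
  moves: [0.1, 1, 0, 0, 0, 0, -1, 0.1, 1, 0, 0, 0, 0, -1, 0.1, 1, 0, 0, 0, 0, -1, 0, 1, 0, 0, 0, 0, -1, 0, 1, 0, 0, 0, 0, -1, 0, 1, 0, 0, 0, 0, -1, 0, 1, 0, 0, 0, 0, -1, 0, 1, 0, 0, 0, 0, -1]

```text
time: 15.05
ee_pos: [0.5062, 0.0496, 0.2121]
tcp_rot: [179.9, -0.0, 90.0]
wrist_force: [-0.2, 0.4, 0.8]
opening: 0.0854
grasp_force: 0.0
```

>>> send_rows:
  moves: [0, 1, 0, 0, 0, 0, -1, 0, 1, 0, 0, 0, 0, -1, 0, 1, 0, 0, 0, 0, -1, 0, 1, 0, 0, 0, 0, -1, 0, 1, 0, 0, 0, 0, -1, 0, 1, 0, 0, 0, 0, -1, 0, 1, 0, 0, 0, 0, -1, 0, 0, 0, 0, 0, 0, -1]

```text
time: 16.05
ee_pos: [0.5061, 0.225, 0.2117]
tcp_rot: [180.0, -0.0, 90.1]
wrist_force: [-0.4, 0.3, -0.1]
opening: 0.0855
grasp_force: 0.0
```

```bash
cat > look.py <<'E'
import sys
from h import *
from workcell import bot
n=sys.argv[1]; zs=[float(v) for v in sys.argv[2:]]
o=bot.get_obs();print(o["ee_pos"].round(4),o["wrist_force"].round(1),o["opening"].round(4),o["time"])
c=bot.camera("wrist"); cv2.imwrite(f"pics/{n}.png",c["color"][:,:,::-1]); np.savez(n+".npz",**c)
h=cv2.cvtColor(c["color"],cv2.COLOR_RGB2HSV)
m=((h[...,0]>100)&(h[...,0]<130)&(h[...,1]>130)&(h[...,2]>50)).astype(np.uint8)
k,_,s,ce=cv2.connectedComponentsWithStats(m)
for i in range(1,k):
    if s[i,4]>150: print(s[i].tolist(),ce[i].round(1),*[(z,ray(c,s[i,:2]+s[i,2:4]/2,z).round(4).tolist()) for z in zs])
E
python3 look.py w5 .1 .114 .104
```

```text
Traceback (most recent call last):
  File "look.py", line 5, in <module>
    o=bot.get_obs();print(o["ee_pos"].round(4),o["wrist_force"].round(1),o["opening"].round(4),o["time"])
                                                                         ^^^^^^^^^^^^^^^^^^
AttributeError: 'float' object has no attribute 'round'
```

```bash
sed -i 's/o\["opening"\].round(4)/round(o["opening"],4)/' look.py
python3 look.py w5 .1 .114 .104
```

```text
[0.5061 0.225  0.2117] [-0.4  0.3 -0.1] 0.0855 16.05
[262, 154, 42, 42, 1338] [282.7 174.5] (0.1, [0.507, 0.2482]) (0.114, [0.507, 0.2511]) (0.104, [0.507, 0.249])
[260, 251, 35, 31, 819] [277.1 266. ] (0.1, [0.5026, 0.1707]) (0.114, [0.5028, 0.1779]) (0.104, [0.5026, 0.1727])
[77, 275, 41, 35, 1109] [ 96.8 292.3] (0.1, [0.3488, 0.1459]) (0.114, [0.3575, 0.1545]) (0.104, [0.3513, 0.1483])
[258, 315, 40, 34, 1042] [277.8 331.3] (0.1, [0.5028, 0.1061]) (0.114, [0.503, 0.1169]) (0.104, [0.5029, 0.1092])
```

>>> send_rows:
  moves: [0, 0.9, 0, 0, 0, 0, -1, 0, 0, -1, 0, 0, 0, -1, 0, 0, -1, 0, 0, 0, -1, 0, 0, -1, 0, 0, 0, -1, 0, 0, -1, 0, 0, 0, -1, 0, 0, -1, 0, 0, 0, -1, 0, 0, -0.5, 0, 0, 0, -1, 0, 0, 0, 0, 0, 0, -1]

```text
time: 17.1
ee_pos: [0.506, 0.2462, 0.0732]
tcp_rot: [-179.9, 0.0, 90.0]
wrist_force: [-0.3, -1.0, -0.2]
opening: 0.0855
grasp_force: 0.0
```

>>> send_rows:
  moves: [0, 0, 0, 0, 0, 0, 0, 0, 0, 0, 0, 0, 0, 0.5, 0, 0, 0, 0, 0, 0, 1, 0, 0, 0, 0, 0, 0, 1, 0, 0, 0, 0, 0, 0, 1, 0, 0, 0, 0, 0, 0, 1]

```text
time: 17.85
ee_pos: [0.5066, 0.2464, 0.0743]
tcp_rot: [179.9, -0.0, 90.0]
wrist_force: [-0.6, 0.1, 5.4]
opening: 0.0314
grasp_force: 39.6
```

>>> send_rows:
  moves: [0, 0, 0.4, 0, 0, 0, 1, 0, 0, 1, 0, 0, 0, 1, 0, 0, 1, 0, 0, 0, 1, 0, 0, 1, 0, 0, 0, 1, 0, 0, 1, 0, 0, 0, 1, 0, 0, 1, 0, 0, 0, 1, 0, -0.3, 0.8, 0, 0, 0, 1, 0, -0.8, 0.2, 0, 0, 0, 1]

```text
time: 18.85
ee_pos: [0.5065, 0.2187, 0.2347]
tcp_rot: [179.9, -0.0, 90.1]
wrist_force: [0.5, -0.2, -1.4]
opening: 0.0315
grasp_force: 39.9
```

>>> send_rows:
  moves: [0, -1, 0, 0, 0, 0, 1, 0, -1, 0, 0, 0, 0, 1, 0, -1, 0, 0, 0, 0, 1, 0, -1, 0, 0, 0, 0, 1, 0, -1, 0, 0, 0, 0, 1, 0, -1, 0, 0, 0, 0, 1, 0, -1, 0, 0, 0, 0, 1, 0, -1, 0, 0, 0, 0, 1]

```text
time: 19.85
ee_pos: [0.5056, 0.017, 0.2328]
tcp_rot: [-179.9, 0.0, 90.0]
wrist_force: [0.8, 0.3, -1.1]
opening: 0.0315
grasp_force: 39.9
```

>>> send_rows:
  moves: [-0.1, -1, 0, 0, 0, 0, 1, -0.1, -1, 0, 0, 0, 0, 1, -0.1, -1, 0, 0, 0, 0, 1, 0, -1, 0, 0, 0, 0, 1, 0, -1, 0, 0, 0, 0, 1, 0, -1, 0, 0, 0, 0, 1, 0, -1, 0, 0, 0, 0, 1, 0, -1, 0, 0, 0, 0, 1]

```text
time: 20.85
ee_pos: [0.4977, -0.1827, 0.2328]
tcp_rot: [-179.9, -0.0, 90.0]
wrist_force: [0.1, 0.0, -1.0]
opening: 0.0319
grasp_force: 39.9
```

>>> send_rows:
  moves: [0, -1, 0, 0, 0, 0, 1, 0, -1, 0, 0, 0, 0, 1, 0, -0.6, 0, 0, 0, 0, 1, 0, -0.2, 0, 0, 0, 0, 1, 0, 0, 0, 0, 0, 0, 1, 0, 0, 0, 0, 0, 0, 1]

```text
time: 21.6
ee_pos: [0.4988, -0.2507, 0.2336]
tcp_rot: [180.0, -0.0, 90.0]
wrist_force: [-0.7, -0.2, -0.8]
opening: 0.0318
grasp_force: 39.9
```

```bash
python3 look.py w6 .26 .03
```

```text
[ 0.4988 -0.2507  0.2336] [-0.7 -0.2 -0.8] 0.0318 21.6
[354, 65, 27, 29, 603] [366.8  79.2] (0.26, [0.5264, -0.1674]) (0.03, [0.5808, -0.1536])
[252, 263, 68, 27, 918] [289.2 274.3] (0.26, [0.5006, -0.238]) (0.03, [0.5034, -0.3651])
[245, 303, 75, 30, 1261] [282.8 318.3] (0.26, [0.4992, -0.2565]) (0.03, [0.4994, -0.4207])
```

View pics/w6.png

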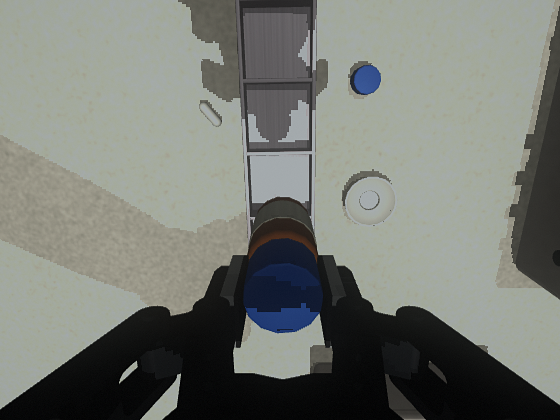

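```bash
python3 - <<'E'
from h import *
c=dict(np.load("w6.npz"))
for p in((278,80),(280,152),(281,217)): print(ray(c,p,.03).round(4))
print(ray(c,(283,298),.26).round(4))
E
```

```text
[ 0.495  -0.1541]
[ 0.4967 -0.2229]
[ 0.4977 -0.293 ]
[ 0.4994 -0.2474]
```

>>> send_rows:
  moves: [0, -0.35, 0, 0, 0, 0, 1, 0, 0, -0.6, 0, 0, 0, 1, 0, 0, -1, 0, 0, 0, 1, 0, 0, -1, 0, 0, 0, 1, 0, 0, -1, 0, 0, 0, 1, 0, 0, -1, 0, 0, 0, 1, 0, 0, -0.8, 0, 0, 0, 1, 0, 0, -0.5, 0, 0, 0, 1]

```text
time: 22.65
ee_pos: [0.498, -0.2596, 0.084]
tcp_rot: [-179.9, -0.1, 90.0]
wrist_force: [-1.6, -0.3, -0.7]
opening: 0.0313
grasp_force: 39.9
```

>>> send_rows:
  moves: [0, 0, -0.3, 0, 0, 0, 1, 0, 0, -0.1, 0, 0, 0, 1, 0, 0, -0.1, 0, 0, 0, 1, 0, 0, 0, 0, 0, 0, 1, 0, 0, 0, 0, 0, 0, 1]

```text
time: 23.28
ee_pos: [0.499, -0.2601, 0.0739]
tcp_rot: [180.0, 0.0, 90.0]
wrist_force: [-1.0, -1.0, -1.6]
opening: 0.0318
grasp_force: 39.9
```

>>> send_rows:
  moves: [0, 0, -0.05, 0, 0, 0, 1, 0, 0, -0.05, 0, 0, 0, 1, 0, 0, 0, 0, 0, 0, 1, 0, 0, 0, 0, 0, 0, 1]

```text
time: 23.78
ee_pos: [0.4988, -0.2601, 0.0713]
tcp_rot: [180.0, 0.0, 90.0]
wrist_force: [-0.6, 0.7, 3.4]
opening: 0.032
grasp_force: 40.0
```

>>> send_rows:
  moves: [0, 0, 0, 0, 0, 0, 0.1, 0, 0, 0, 0, 0, 0, -0.3, 0, 0, 0, 0, 0, 0, -1, 0, 0, 0, 0, 0, 0, -1, 0, 0, 0.5, 0, 0, 0, -1, 0, 0, 1, 0, 0, 0, -1, 0, 0, 1, 0, 0, 0, -1, 0, 0, 1, 0, 0, 0, -1]

```text
time: 24.78
ee_pos: [0.4988, -0.26, 0.1604]
tcp_rot: [180.0, 0.0, 90.0]
wrist_force: [0.4, -0.2, -0.0]
opening: 0.0856
grasp_force: 0.0
```

>>> send_rows:
  moves: [0, 0.3, 1, 0, 0, 0, -1, 0, 0.8, 0.7, 0, 0, 0, -1, 0.1, 1, 0, 0, 0, 0, -1, 0.1, 1, 0, 0, 0, 0, -1, 0, 1, 0, 0, 0, 0, -1, 0, 1, 0, 0, 0, 0, -1, 0, 1, 0, 0, 0, 0, -1, 0, 1, 0, 0, 0, 0, -1]

```text
time: 25.78
ee_pos: [0.5034, -0.0808, 0.2015]
tcp_rot: [180.0, -0.0, 90.0]
wrist_force: [-0.0, -0.4, 0.2]
opening: 0.0852
grasp_force: 0.0
```

>>> send_rows:
  moves: [0, 1, 0, 0, 0, 0, -1, 0, 1, 0, 0, 0, 0, -1, 0, 1, 0, 0, 0, 0, -1, 0, 1, 0, 0, 0, 0, -1, 0, 1, 0, 0, 0, 0, -1, 0, 1, 0, 0, 0, 0, -1, 0, 1, 0, 0, 0, 0, -1, 0, 1, 0, 0, 0, 0, -1]

```text
time: 26.78
ee_pos: [0.503, 0.1191, 0.2015]
tcp_rot: [180.0, -0.0, 90.0]
wrist_force: [-0.5, -0.6, 0.7]
opening: 0.0852
grasp_force: 0.0
```

>>> send_rows:
  moves: [0, 1, 0, 0, 0, 0, -1, 0, 0.8, 0, 0, 0, 0, -1, 0, 0, 0, 0, 0, 0, -1, 0, 0, 0, 0, 0, 0, -1]

```text
time: 27.28
ee_pos: [0.5036, 0.1623, 0.2011]
tcp_rot: [-180.0, 0.0, 90.0]
wrist_force: [0.2, -0.5, -0.6]
opening: 0.0853
grasp_force: 0.0
```

```bash
python3 look.py w7 .114 .104
```

```text
[0.5036 0.1623 0.2011] [ 0.2 -0.5 -0.6] 0.0853 27.275
[262, 175, 38, 37, 1114] [280.2 193. ] (0.114, [0.503, 0.1775]) (0.104, [0.503, 0.1748])
[58, 210, 46, 41, 1438] [ 80.3 230. ] (0.114, [0.3577, 0.1497]) (0.104, [0.3513, 0.1458])
[259, 254, 44, 39, 1345] [280.9 273.3] (0.114, [0.5029, 0.1148]) (0.104, [0.5029, 0.1094])
```

>>> send_rows:
  moves: [0, 0.6, 0, 0, 0, 0, -1, 0, 0, -0.6, 0, 0, 0, -1, 0, 0, -1, 0, 0, 0, -1, 0, 0, -1, 0, 0, 0, -1, 0, 0, -1, 0, 0, 0, -1, 0, 0, -0.7, 0, 0, 0, -1, 0, 0, -0.3, 0, 0, 0, -1, 0, 0, 0, 0, 0, 0, -1]

```text
time: 28.32
ee_pos: [0.5037, 0.1775, 0.0859]
tcp_rot: [-180.0, 0.0, 90.0]
wrist_force: [-0.3, 0.1, 0.4]
opening: 0.0857
grasp_force: 0.0
```

>>> send_rows:
  moves: [0, 0, 0, 0, 0, 0, 0, 0, 0, 0, 0, 0, 0, 0.5, 0, 0, 0, 0, 0, 0, 1, 0, 0, 0, 0, 0, 0, 1, 0, 0, 0, 0, 0, 0, 1, 0, 0, 0, 0, 0, 0, 1]

```text
time: 29.08
ee_pos: [0.5043, 0.1777, 0.0873]
tcp_rot: [179.9, -0.0, 90.0]
wrist_force: [-0.9, -0.1, 7.3]
opening: 0.0268
grasp_force: 92.1
```

>>> send_rows:
  moves: [0, 0, 0.4, 0, 0, 0, 1, 0, 0, 1, 0, 0, 0, 1, 0, 0, 1, 0, 0, 0, 1, 0, 0, 1, 0, 0, 0, 1, 0, 0, 1, 0, 0, 0, 1, 0, 0, 1, 0, 0, 0, 1, 0, -0.3, 0.8, 0, 0, 0, 1, 0, -0.8, 0, 0, 0, 0, 1]

```text
time: 30.08
ee_pos: [0.5042, 0.1499, 0.2424]
tcp_rot: [179.9, -0.0, 90.1]
wrist_force: [0.2, -0.0, -1.7]
opening: 0.0266
grasp_force: 79.2
```

>>> send_rows:
  moves: [0, -1, 0, 0, 0, 0, 1, 0, -1, 0, 0, 0, 0, 1, 0, -1, 0, 0, 0, 0, 1, 0, -1, 0, 0, 0, 0, 1, -0.1, -1, 0, 0, 0, 0, 1, -0.1, -1, 0, 0, 0, 0, 1, -0.1, -1, 0, 0, 0, 0, 1, 0, -1, 0, 0, 0, 0, 1]

```text
time: 31.08
ee_pos: [0.4953, -0.0517, 0.24]
tcp_rot: [-179.9, 0.0, 90.0]
wrist_force: [0.5, 0.9, -2.1]
opening: 0.0266
grasp_force: 79.2
```

>>> send_rows:
  moves: [0, -1, 0, 0, 0, 0, 1, 0, -1, 0, 0, 0, 0, 1, 0, -1, 0, 0, 0, 0, 1, 0, -1, 0, 0, 0, 0, 1, 0, -1, 0, 0, 0, 0, 1, 0, -0.6, 0, 0, 0, 0, 1, 0, 0, 0, 0, 0, 0, 1, 0, 0, 0, 0, 0, 0, 1]

```text
time: 32.08
ee_pos: [0.4961, -0.1896, 0.2409]
tcp_rot: [-180.0, -0.0, 90.0]
wrist_force: [0.3, 0.3, -0.9]
opening: 0.0263
grasp_force: 79.2
```

```bash
python3 look.py w8 .273
```

```text
[ 0.4961 -0.1896  0.2409] [ 0.3  0.3 -0.9] 0.0263 32.075
[352, 129, 25, 25, 491] [363.6 140.8] (0.273, [0.5228, -0.1253])
[266, 274, 46, 15, 276] [290.4 280.3] (0.273, [0.4989, -0.1758])
[250, 309, 65, 31, 1182] [284.  322.9] (0.273, [0.4965, -0.1942])
```

View pics/w8.png

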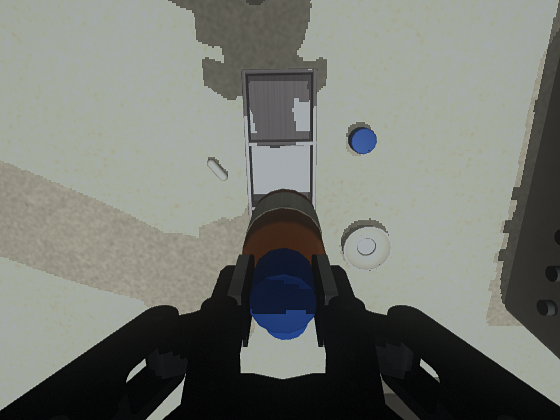

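```bash
python3 - <<'E'
from h import *
c=dict(np.load("w8.npz"))
for p in((278.5,71),(280,143)): print(ray(c,p,.03).round(4))
print(ray(c,(283,307),.268).round(4))
E
```

```text
[ 0.4927 -0.0843]
[ 0.494  -0.1535]
[ 0.4967 -0.1899]
```

>>> send_rows:
  moves: [0, 0, -0.6, 0, 0, 0, 1, 0, 0, -1, 0, 0, 0, 1, 0, 0, -1, 0, 0, 0, 1, 0, 0, -1, 0, 0, 0, 1, 0, 0, -1, 0, 0, 0, 1, 0, 0, -0.7, 0, 0, 0, 1, 0, 0, -0.5, 0, 0, 0, 1, 0, 0, -0.3, 0, 0, 0, 1]

```text
time: 33.12
ee_pos: [0.4963, -0.1899, 0.088]
tcp_rot: [-180.0, -0.0, 90.0]
wrist_force: [-0.4, 0.4, -1.4]
opening: 0.0267
grasp_force: 79.2
```

>>> send_rows:
  moves: [0, 0, -0.05, 0, 0, 0, 1, 0, 0, 0, 0, 0, 0, 1, 0, 0, 0, 0, 0, 0, 1]

```text
time: 33.5
ee_pos: [0.4966, -0.1901, 0.0879]
tcp_rot: [180.0, 0.0, 90.0]
wrist_force: [0.1, -0.5, -1.7]
opening: 0.0269
grasp_force: 79.2
```

>>> send_rows:
  moves: [0, 0, -0.05, 0, 0, 0, 1, 0, 0, -0.05, 0, 0, 0, 1, 0, 0, -0.03, 0, 0, 0, 1, 0, 0, 0, 0, 0, 0, 1, 0, 0, 0, 0, 0, 0, 1]

```text
time: 34.12
ee_pos: [0.4964, -0.1901, 0.0845]
tcp_rot: [180.0, 0.0, 90.0]
wrist_force: [-0.5, 0.7, 5.4]
opening: 0.0268
grasp_force: 80.7
```

>>> send_rows:
  moves: [0, 0, 0, 0, 0, 0, 0.1, 0, 0, 0, 0, 0, 0, -0.3, 0, 0, 0, 0, 0, 0, -1, 0, 0, 0, 0, 0, 0, -1, 0, 0, 0.5, 0, 0, 0, -1, 0, 0, 1, 0, 0, 0, -1, 0, 0, 1, 0, 0, 0, -1, 0, 0, 1, 0, 0, 0, -1]

```text
time: 35.12
ee_pos: [0.4963, -0.19, 0.1733]
tcp_rot: [180.0, 0.0, 90.0]
wrist_force: [1.1, 0.6, 0.6]
opening: 0.0853
grasp_force: 0.0
```

>>> send_rows:
  moves: [0, 0.3, 1, 0, 0, 0, -1, 0.1, 0.8, 0.2, 0, 0, 0, -1, 0.1, 1, 0, 0, 0, 0, -1, 0.1, 1, 0, 0, 0, 0, -1, 0, 1, 0, 0, 0, 0, -1, 0, 1, 0, 0, 0, 0, -1, 0, 1, 0, 0, 0, 0, -1, 0, 1, 0, 0, 0, 0, -1]

```text
time: 36.12
ee_pos: [0.5033, -0.0107, 0.2009]
tcp_rot: [-180.0, -0.0, 90.0]
wrist_force: [-0.0, -0.1, 0.2]
opening: 0.0855
grasp_force: 0.0
```

>>> send_rows:
  moves: [0, 1, 0, 0, 0, 0, -1, 0, 1, 0, 0, 0, 0, -1, 0, 1, 0, 0, 0, 0, -1, 0, 0.5, 0, 0, 0, 0, -1, 0, 0, 0, 0, 0, 0, -1, 0, 0, 0, 0, 0, 0, -1]

```text
time: 36.88
ee_pos: [0.5037, 0.0746, 0.2014]
tcp_rot: [-180.0, 0.0, 90.0]
wrist_force: [0.7, -0.4, 0.3]
opening: 0.0854
grasp_force: 0.0
```

```bash
python3 look.py w9 .104
```

```text
[0.5037 0.0746 0.2014] [ 0.7 -0.4  0.3] 0.0854 36.875
[34, 90, 50, 51, 1966] [ 58.4 114.8] (0.104, [0.3512, 0.1422])
[257, 140, 48, 48, 1835] [280.6 163.7] (0.104, [0.5031, 0.1087])
[338, 361, 23, 18, 306] [349.2 369.2] (0.104, [0.5627, -0.0728])
```

View pics/w9.png

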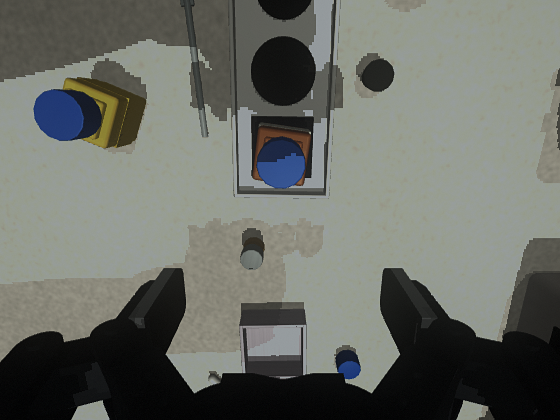

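>>> send_rows:
  moves: [0, 0.7, 0, 0, 0, 0, -1, 0, 0.66, -0.5, 0, 0, 0, -1, 0, 0, -1, 0, 0, 0, -1, 0, 0, -1, 0, 0, 0, -1, 0, 0, -1, 0, 0, 0, -1, 0, 0, -0.9, 0, 0, 0, -1, 0, 0, -0.5, 0, 0, 0, -1, 0, 0, 0, 0, 0, 0, -1]

```text
time: 37.92
ee_pos: [0.5031, 0.1093, 0.078]
tcp_rot: [-179.9, 0.0, 90.0]
wrist_force: [-0.2, -0.2, 0.2]
opening: 0.0854
grasp_force: 0.0
```

>>> send_rows:
  moves: [0, 0, 0, 0, 0, 0, 0, 0, 0, 0, 0, 0, 0, 0.4, 0, 0, 0, 0, 0, 0, 1, 0, 0, 0, 0, 0, 0, 1, 0, 0, 0, 0, 0, 0, 1, 0, 0, 0, 0, 0, 0, 1]

```text
time: 38.67
ee_pos: [0.504, 0.1091, 0.0798]
tcp_rot: [179.9, -0.0, 90.0]
wrist_force: [-1.1, -0.6, 5.9]
opening: 0.0348
grasp_force: 39.6
```

>>> send_rows:
  moves: [0, 0, 0.4, 0, 0, 0, 1, 0, 0, 1, 0, 0, 0, 1, 0, 0, 1, 0, 0, 0, 1, 0, 0, 1, 0, 0, 0, 1, 0, 0, 1, 0, 0, 0, 1, 0, -0.3, 1, 0, 0, 0, 1, -0.1, -1, 0.6, 0, 0, 0, 1, -0.1, -1, 0, 0, 0, 0.3, 1]

```text
time: 39.67
ee_pos: [0.4991, 0.051, 0.2306]
tcp_rot: [179.9, -0.0, 92.7]
wrist_force: [0.0, -1.6, -2.6]
opening: 0.0344
grasp_force: 40.4
```

>>> send_rows:
  moves: [-0.1, -1, 0, 0, 0, 0.3, 1, -0.1, -1, 0, 0, 0, 0.3, 1, 0, -1, 0, 0, 0, 0.2, 1, 0, -1, 0, 0, 0, 0, 1, 0, -1, 0, 0, 0, 0, 1, 0, -1, 0, 0, 0, 0, 1, 0, -0.75, 0, 0, 0, 0, 1, 0, 0, 0, 0, 0, 0, 1]

```text
time: 40.67
ee_pos: [0.4937, -0.1182, 0.229]
tcp_rot: [-180.0, -0.0, 99.4]
wrist_force: [-0.5, 0.6, -2.2]
opening: 0.0347
grasp_force: 40.4
```

```bash
python3 look.py w10 .255; python3 - <<'E'
from h import *
from workcell import bot
c=bot.camera("scene"); a=cv2.resize(c["color"][110:260,80:280,::-1],None,fx=4,fy=4)[:,:400+400]
cv2.imwrite("pics/s10.png",a)
E
```

```text
[ 0.4937 -0.1182  0.229 ] [-0.5  0.6 -2.2] 0.0347 40.675
[345, 209, 24, 23, 430] [356.5 219.8] (0.255, [0.5151, -0.079])
[259, 264, 61, 23, 707] [291.3 273.5] (0.255, [0.4947, -0.105])
[242, 303, 82, 46, 2484] [279.2 322.8] (0.255, [0.4959, -0.1279])
[240, 367, 35, 11, 186] [257.6 371. ] (0.255, [0.489, -0.1525])
```

View pics/w10.png

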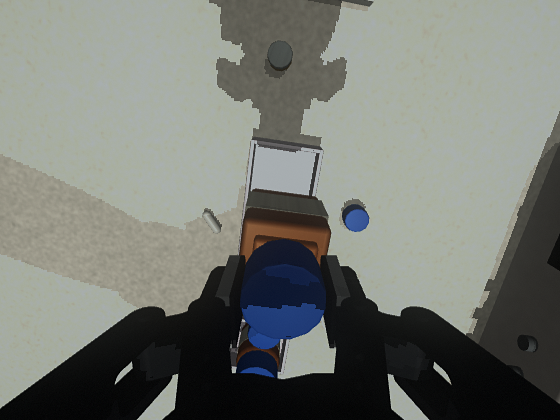

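View pics/s10.png

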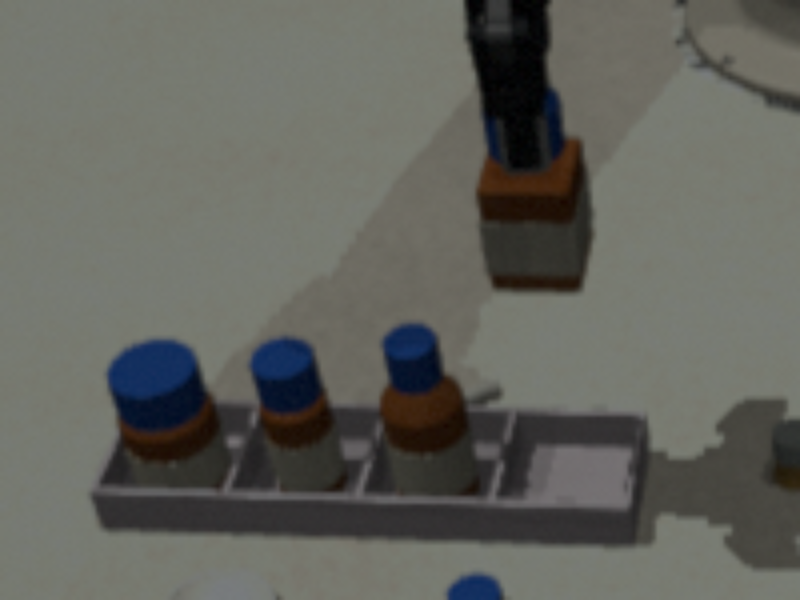

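>>> send_rows:
  moves: [0.03, -0.1, 0, 0, 0, 0, 1, 0, 0, -0.6, 0, 0, 0, 1, 0, 0, -1, 0, 0, 0, 1, 0, 0, -1, 0, 0, 0, 1, 0, 0, -1, 0, 0, 0, 1, 0, 0, -1, 0, 0, 0, 1, 0, 0, -0.7, 0, 0, 0, 1, 0, 0, -0.4, 0, 0, 0, 1]

```text
time: 41.78
ee_pos: [0.494, -0.1195, 0.0852]
tcp_rot: [-179.9, -0.0, 99.5]
wrist_force: [-0.3, 0.0, -2.8]
opening: 0.035
grasp_force: 40.4
```

>>> send_rows:
  moves: [0, 0, -0.15, 0, 0, 0, 1, 0, 0, -0.05, 0, 0, 0, 1, 0, 0, 0, 0, 0, 0, 1, 0, 0, 0, 0, 0, 0, 1]

```text
time: 42.28
ee_pos: [0.4948, -0.1198, 0.082]
tcp_rot: [180.0, 0.0, 99.5]
wrist_force: [0.3, 0.5, -1.4]
opening: 0.0348
grasp_force: 40.4
```

>>> send_rows:
  moves: [0, 0, -0.08, 0, 0, 0, 1, 0, 0, -0.05, 0, 0, 0, 1, 0, 0, -0.04, 0, 0, 0, 1, 0, 0, 0, 0, 0, 0, 1, 0, 0, 0, 0, 0, 0, 1]

```text
time: 42.9
ee_pos: [0.4945, -0.1197, 0.0773]
tcp_rot: [180.0, -0.0, 99.5]
wrist_force: [-0.3, 0.1, -3.5]
opening: 0.0344
grasp_force: 40.4
```

>>> send_rows:
  moves: [0, 0, -0.04, 0, 0, 0, 1, 0, 0, -0.03, 0, 0, 0, 1, 0, 0, 0, 0, 0, 0, 1, 0, 0, 0, 0, 0, 0, 1]

```text
time: 43.4
ee_pos: [0.4947, -0.1199, 0.0768]
tcp_rot: [179.9, 0.0, 99.4]
wrist_force: [-3.7, 1.2, 7.9]
opening: 0.0348
grasp_force: 41.4
```

>>> send_rows:
  moves: [0, 0, 0, 0, 0, 0, 0.1, 0, 0, 0, 0, 0, 0, -0.3, 0, 0, 0, 0, 0, 0, -1, 0, 0, 0, 0, 0, 0, -1, 0, 0, 0.5, 0, 0, 0, -1, 0, 0, 1, 0, 0, 0, -1, 0, 0, 1, 0, 0, 0, -1, 0, 0, 1, 0, 0, 0, -1]

```text
time: 44.4
ee_pos: [0.4946, -0.1198, 0.1648]
tcp_rot: [180.0, 0.0, 99.5]
wrist_force: [0.2, 0.2, -0.7]
opening: 0.0857
grasp_force: 0.0
```

>>> send_rows:
  moves: [0, 0.5, 1, 0, 0, 0, -1, 0, 1, 1, 0, 0, 0, -1, 0, 1, 0, 0, 0, 0, -1, 0, 1, 0, 0, 0, 0, -1, 0, 1, 0, 0, 0, 0, -1, 0, 1, 0, 0, 0, 0, -1, 0, 0, 0, 0, 0, 0, -1, 0, 0, 0, 0, 0, 0, -1]

```text
time: 45.4
ee_pos: [0.4946, 0.0174, 0.2135]
tcp_rot: [180.0, 0.0, 99.5]
wrist_force: [-0.5, 0.4, -0.2]
opening: 0.0856
grasp_force: 0.0
```

```bash
python3 - <<'E'
from h import *
from workcell import bot
c=bot.camera("scene"); a=cv2.resize(c["color"][160:260,90:260,::-1],None,fx=4,fy=4)
d=bot.camera("side"); cv2.imwrite("pics/f.png",np.hstack([a[:,:430],cv2.resize(d["color"][80:230,260:420,::-1],(400,400))[:,:370]]) if 0 else a)
E
```

```text
(no output)
```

View pics/f.png

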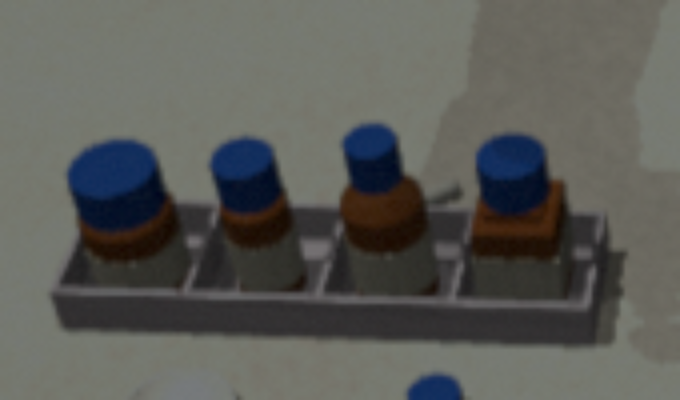

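All four bottles stand flat, one in each compartment, in reverse order: wide jar right-most as seen from the robot, then slim vial, tall bottle, and square bottle left-most.

```bash
python3 -c "
from workcell import bot
print(bot.job_done())"
```

```text
the job is handed in; nothing more can be done
None
```

I moved all four amber bottles into the carrier in reverse order and handed the job in at about 45 s; the last picture shows each standing upright in its own compartment.

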